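# Switch on the sanding bench's isolator behind its drop-down cover

## Task

Switch the sanding bench's extraction on: pull the switch box's hinged cover down as far as it goes, throw the large T-handled isolator right over to its on side (away from the hinge side of the box), then push the cover back up until it is fully shut. Move the cover smoothly, neither dropping nor slamming it, and leave the two small toggle switches and the loose things on and around the box as they are.

Things in the scene. Friction and masses are not known exactly. Their poses are not given: they have to be found in the camera images.
- console: Grey fixed switch box, 240 mm wide (its y), 175 deep (x), 140 high; yaw varies. Origin: on the bench under the cover's hinge line, mid-width. x points from the hinge (front, robot side) to the back. Under the cover is a well (x 5 to 80, 218 wide, floor at z 30) with side walls to z 134; behind it a block 140 high. Three switches stand in it at x 40, y -70, 0, 70, in any order.
- cover_hinge (a point): Middle of the cover's bottom hinge line, at (0, 0, 30) mm in the console's frame; hinge along the console's y. The point turns with the cover.
- cover_bar (a point): Centre of the cover's pull bar: round steel, 10 mm thick, 100 long along the console's y, on a leg at each end, 38 mm from bar centre to the cover's top. Shut, it is 30 mm behind and 154 above the hinge (arc radius 157); fully down, 147 in front and 56 above. It can be pinched from above in every cover position, one finger in front and one behind (30 mm free behind it).
- cover (a joint): Angle of the L-shaped aluminium cover (front panel 116 mm high, top flange reaching 80 mm back, 240 mm wide, 0.4 kg): 0 = shut; grows as it swings down towards the front, to the stop at 1.4 rad. Starts shut or slightly ajar. Stiff friction hinge (0.6 N m): it stays where it is left.
- isolator (a joint): Angle of the isolator's lever: 0 = off (leans to the console's front, -x), 0.95 rad = on (leans to the back, +x). Its steel head is heavy: pushed past the middle (1 to 2 N at the handle) it falls over to that side and stays there.
- isolator_tip (a point): Centre of the isolator's T-handle, black-coated steel, a 16 mm thick crossbar, 50 mm long along the console's y, on a 60 mm lever: much larger than the toggles. Off, it is 27 mm in front of the pivot and 53 mm above it; on, 27 mm behind.
- isolator_pivot (a point): Pivot of the isolator lever, 52 mm above the bench, axis along the console's y; the housing under it is 50 x 46 x 24 mm, on the well's floor.
- toggle_a_tip (a point): Knob (12 mm ball) of a small toggle switch, lever 34 mm, pivot 52 mm above the bench; it leans to the front. To be left alone.
- toggle_b_tip (a point): Knob (12 mm ball) of the other small toggle switch, the same size; it leans to the back. To be left alone.
- star: Bystander: six-pointed plywood star, 75 mm across, 6 mm thick, lying on the bench in front of the switch box, below the cover's swing. Origin: centre of its underside.
- tree: Bystander: little plywood tree, 61 x 62 x 6 mm, lying on the switch box's rear block. Origin: near the centre of its underside.
- abrasive_roll: Bystander: upright roll of abrasive paper, 76 mm diameter, 60 mm high, beside the switch box. Origin: centre of its underside.
- sanding_block: Bystander: cork sanding block, 100 x 55 x 30 mm, on the other side of the switch box. Origin: centre of its underside.

How it is judged:
On the way, in this order (a step that is already met when the one before it is completed fails the run):
1. the cover is pulled down to its stop (within about 0.15 rad) (value of joint cover above 1.25 rad), for 0.2 s.
2. with the cover still down, the isolator is thrown over to on (value of joint isolator above 0.8 rad and value of joint cover above 0.9 rad), for 0.2 s.
At the end, for the whole second after the job is handed in: The cover is shut (within 0.05 rad), the isolator is on (above 0.8 rad), and the two small toggles are as they started (tips within 8 mm) (value of joint cover below 0.05 rad and value of joint isolator above 0.8 rad and distance of each of toggle_a_tip, toggle_b_tip from where it was at the start of the episode below 0.008 m); the robot touches nothing.
It fails at once if the cover is dropped or slammed (faster than 2.5 rad/s) (velocity of joint cover above 2.5 rad/s or velocity of joint cover below -2.5 rad/s).
It fails at once if a small toggle is moved (tip by more than 12 mm) (distance of any of toggle_a_tip, toggle_b_tip from where it was at the start of the episode above 0.012 m).
It fails at once if a loose thing on, before or beside the switch box is displaced by more than 20 mm (distance of any of star, tree, abrasive_roll, sanding_block from where it was at the start of the episode above 0.02 m).
It also fails if it takes over 58 s, if anything falls off the work surface, if the arm or the gripper's body presses on something with over 40 N, if the wrist force passes 120 N, or if a joint passes its speed limit or range.

## Robot

A 6-joint arm with a two-finger parallel gripper is mounted at the origin on the work surface. World frame = base frame: x ahead of the robot, y to its left, z up, the work surface at z = 0. Lengths are in m, angles in rad, forces in N, time in s.
With the tool pointing down it reaches from about 0.375 to 0.975 m from the base axis. Payload 3.8 kg.
Tool frame: the origin (TCP) lies midway between the tips of the shut fingers; the grasp point (between the pads) lies 19 mm behind it; z points along the fingers, y is the line along which they close (so a half turn about z gives the same grasp; the last joint's range is limited). The gripper opens to 88 mm and grips with 3 to 60 N. Pads are 18 mm wide; open, the fingers measure 123 mm over their backs; the gripper's body (75 mm by 187 mm) begins 45 mm behind the grasp point.
Start: joints at [-1.358, 0.264, 1.604, -0, 1.274, -0.037], TCP at [0.167, -0.654, 0.239] pointing down, gripper open.
Joint ranges: [-2.63, 2.63], [-0.94, 2.18], [0.31, 2.57], [-1.31, 4.45], [0, 2.66], [-2.55, 2.55]. Speed limits (rad/s): [2.57, 2.57, 3.14, 3.14, 3.14, 3.14].

## Interface

Orientations are given as a rotation vector (axis times angle).
In Python, from cell import manip, inverse_kinematics, cams, order gives the robot as it stands. Calls block until the motion is done:
- manip.move_pose(position, orientation): joint-space move of the TCP to a pose.
- manip.move_linear(position, rate=0.15, rot=None): straight line of the TCP; rot=None keeps the orientation; rate is the mean speed in m/s.
- manip.set_joints(angles): joint-space move.
- manip.set_gripper(opening, force=None): finger opening in m; force is the grip in N (None keeps the last); returns when the fingers have stopped.
- manip.dwell(seconds).
- inverse_kinematics(position, orientation): joint angles nearest the present ones, or None.
- manip.state(): the state.
- cams.capture(name): name is "scene" or "top"; returns a dict with "image" (384x512x3 uint8, blue, green, red), "z_map" (384x512 float32, m along the optical axis (not along the pixel's ray), 0 where there is no reading), "intrinsics" (3x3 intrinsics, pixels), "k1" (the pictures are not rectified: a ray, as slopes to the right and down, at radius r is drawn at 1 + k1 r^2 times it, then the intrinsics apply), "position" and "orientation" of the camera in the world. Camera axes: x right, y down, z forward; pixel columns grow to the right and rows downward; lengths in m; the calibration is good to about 2 mm. A picture is of the moment at which its call begins.
A pose or a line that the arm cannot do raises manip.IKError and nothing moves.
- order.close_job(): hands the job in; it is judged then, once.
The state is a dict: "clock": time; "joint_pos": joint angles; "joint_velocities": joint speeds; "tau": joint torques, N m; "tool_pos": TCP position; "tcp_rot": TCP orientation; "contact_force": force on the tool from outside, world axes, zero at the start; "moment": the same for the moment, N m; "gripper_width": finger opening in m; "grasp_force": force on a finger pad.
Only numpy, scipy, OpenCV 4.12 (cv2) and the standard library are available. Lean on these libraries where they do the work, as an engineer would, in place of code of your own. Each camera call takes 0.05 s, during which the arm holds its last target. There are 200 camera calls.

## Working session

There is one attempt and no reset: what is moved stays moved. The work goes in short steps, each a Python script; the robot and the scene stay as the last script left them, time stands still between calls to the robot, and variables do not carry over. Pictures are saved under pics/ and viewed, at most 10 in all, crops included, and the job is handed in when it is done.

```bash
mkdir -p pics; ls; cat > h.py <<'E'
import numpy as np, cv2
from scipy.spatial.transform import Rotation as R
from cell import manip, inverse_kinematics, cams, order
def cloud(c):
    h,w=c['z_map'].shape; K=np.array(c['intrinsics'])
    v,u=np.mgrid[0:h,0:w].astype(np.float64)
    p=cv2.undistortPoints(np.stack([u,v],-1).reshape(-1,1,2),K,np.array([c['k1'],0,0,0.]))[:,0]
    d=np.c_[p,np.ones(len(p))]
    o=np.array(c['orientation'],float); Rm=(R.from_rotvec(o) if o.size==3 else R.from_matrix(o)).as_matrix() 
    P=(d*c['z_map'].reshape(-1,1))@Rm.T+c['position']
    P[c['z_map'].ravel()==0]=np.nan
    return P.reshape(h,w,3)
E
python3 - <<'E'
from h import *
for n in ('top','scene'):
    c=cams.capture(n); cv2.imwrite(f'pics/{n}0.png',c['image']); np.save(f'{n}0.npy',cloud(c))
    print(n,c['position'],c['orientation'],c['intrinsics'],c['k1'])
print(manip.state())
E
```

```text
pics
top [0.51631305 0.03523309 0.98032694] [-2.14117633  2.14398466 -0.11818385] [[353.22917961   0.         254.1014855 ]
 [  0.         353.22917961 189.48109902]
 [  0.           0.           1.        ]] -0.07999346493357445
scene [0.94432788 0.37544421 0.74955502] [-0.95361973 -2.60345165  0.86693036] [[353.92844057   0.         252.74366559]
 [  0.         353.92844057 186.85575112]
 [  0.           0.           1.        ]] 0.02243300902587215
{'clock': 0.1, 'joint_pos': array([-1.35788044e+00,  2.64687237e-01,  1.60520890e+00, -7.40365193e-06,
        1.27372788e+00, -3.68789419e-02]), 'joint_velocities': array([ 4.86723956e-05, -2.07261121e-03, -2.21414418e-03, -9.50814859e-04,
        1.30640136e-03, -5.18137927e-04]), 'tau': array([ 2.12736052e-05, -5.03620720e+01, -3.58071220e+01,  7.30859209e-02,
        2.33678747e-02, -5.38547988e-05]), 'tool_pos': array([ 0.166738  , -0.65342262,  0.23752159]), 'tcp_rot': array([-3.11511351e+00, -3.91108840e-01,  2.91377801e-04]), 'contact_force': array([-0.3365953 , -0.7597195 ,  0.07416918]), 'moment': array([ 0.01924161,  0.02788508, -0.00148801]), 'grasp_force': 0.0, 'gripper_width': 0.0880028569804405}
```

View pics/top0.png

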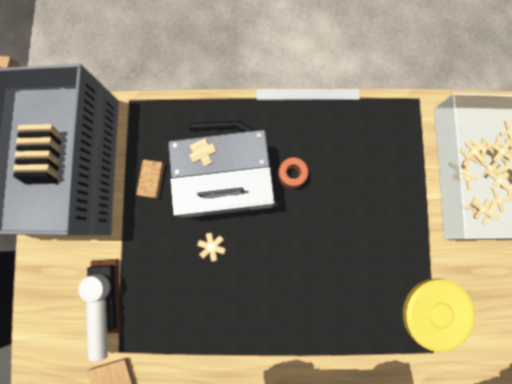

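View pics/scene0.png

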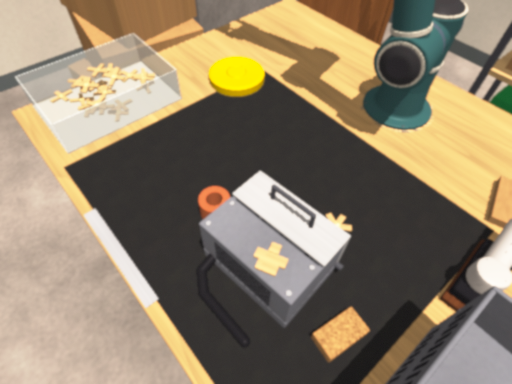

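The top view shows the box with its grey rear block at about (219,150), white cover at (222,192) and dark bar at (222,192). The hinge side faces the robot (down). The star is at (211,247), the cork block at (150,179) and the roll at (293,172). The scene view agrees, with the bar at (292,207).

```bash
python3 - <<'E'
from h import *
for n,(a,b,c_,d) in (('top',(120,225,160,285)),('scene',(165,325,190,360))):
    P=np.load(n+'0.npy')[a:b,c_:d]; I=cv2.imread(f'pics/{n}0.png')[a:b,c_:d]
    z=P[...,2]; ok=np.isfinite(z)
    m=ok&(z>.125)&(z<.158); Q=P[m]
    r=cv2.minAreaRect(Q[:,:2].astype(np.float32)); print(n,'box',r,m.sum(), np.round(cv2.boxPoints(r),4).tolist())
    g=I.astype(int).min(-1)
    for nm,mm in (('white',m&(g>170)),('grey',m&(g<150)&(g>70))):
        Q=P[mm]; A=np.c_[Q[:,:2],np.ones(len(Q))]; s=np.linalg.lstsq(A,Q[:,2],rcond=None)[0]
        rr=cv2.minAreaRect(Q[:,:2].astype(np.float32)); print(nm,len(Q),Q.mean(0),s,rr, np.round(cv2.boxPoints(rr),3).tolist())
    mb=ok&(z>.168)&(z<.22)&(g<120); Q=P[mb]; 
    if len(Q)>5: print('bar',len(Q),Q.mean(0),np.percentile(Q[:,2],[5,50,95]),cv2.minAreaRect(Q[:,:2].astype(np.float32)))
    t=I.copy(); t[mb]=(0,0,255); cv2.imwrite(f'pics/m_{n}.png',cv2.resize(t,None,fx=3,fy=3,interpolation=0))
E
```

```text
top box ((0.6727502346038818, 0.13741616904735565), (0.18484556674957275, 0.24087375402450562), 6.582644939422607) 7135 [[0.5670999884605408, 0.24650000035762787], [0.5946999788284302, 0.007199999876320362], [0.7784000039100647, 0.0284000001847744], [0.7508000135421753, 0.2676999866962433]]
white 5616 [0.66280069 0.13571715 0.14323561] [-0.04278831 -0.00125597  0.17176619] ((0.6706722378730774, 0.13769099116325378), (0.1802697479724884, 0.24002332985401154), 6.6931939125061035) [[0.5669999718666077, 0.2460000067949295], [0.5950000286102295, 0.00800000037997961], [0.7739999890327454, 0.028999999165534973], [0.7459999918937683, 0.2669999897480011]]
grey 358 [0.68759922 0.1306277  0.1405141 ] [-0.02824628 -0.00272157  0.16029173] ((0.6728255152702332, 0.13741841912269592), (0.18483176827430725, 0.2408275306224823), 6.6327080726623535) [[0.5669999718666077, 0.2460000067949295], [0.5950000286102295, 0.007000000216066837], [0.7789999842643738, 0.02800000086426735], [0.7509999871253967, 0.2680000066757202]]
bar 135 [0.61706761 0.12898644 0.18728479] [0.18394356 0.18783455 0.18985758] ((0.61
[... 603 characters left out ...]
077, 0.24500000476837158], [0.5950000286102295, 0.00800000037997961], [0.7749999761581421, 0.029999999329447746], [0.7459999918937683, 0.2669999897480011]]
grey 867 [0.72021374 0.16129413 0.13752083] [-0.07062457 -0.01533961  0.19085981] ((0.6772125363349915, 0.1370922178030014), (0.17921698093414307, 0.2414524108171463), 6.231258869171143) [[0.574999988079071, 0.24699999392032623], [0.6010000109672546, 0.007000000216066837], [0.7789999842643738, 0.027000000700354576], [0.753000020980835, 0.2669999897480011]]
bar 165 [0.622328   0.13492812 0.18548731] [0.17095863 0.18758207 0.1901344 ] ((0.6216484904289246, 0.13299670815467834), (0.006776946131139994, 0.10509725660085678), 6.015327453613281)
```

```bash
cat >> h.py <<'E'
YAW=np.deg2rad(6.55); O=np.array([.5914,.1274,0])
ex=np.array([np.cos(YAW),np.sin(YAW),0]); ey=np.array([-ex[1],ex[0],0])
def W(x,y,z): return O+ex*x+ey*y+np.array([0,0,z])
def L(P): d=np.asarray(P)-O; return np.stack([d@ex,d@ey,d[...,2]],-1)
def rot(s):
    y=s*ex; z=np.array([0,0,-1.]); return R.from_matrix(np.c_[np.cross(y,z),y,z]).as_rotvec()
def bar(q,up=0.):   # TCP when the bar lies 12 mm behind the tips
    a=np.arctan2(154,30)+q; return W(.157*np.cos(a),0,.030+.157*np.sin(a)-.012+up)
def st(m=''):
    s=manip.state(); print(m,round(s['clock'],2),np.round(L(s['tool_pos']),4),np.round(s['contact_force'],1),round(s['gripper_width'],4),round(s['grasp_force'],1))
E
python3 - <<'E'
from h import *
for s in (1,-1):
    j=[inverse_kinematics(p,rot(s)) for p in (bar(0,.08),bar(0),bar(.7),bar(1.4),W(-.03,.07,.095),W(.035,-.07,.095))]
    print(s,[None if x is None else np.round(x,2) for x in j])
E
```

```text
1 [array([ 0.17,  0.18,  1.68, -0.  ,  1.28,  0.05]), array([ 0.17,  0.24,  1.76, -0.  ,  1.14,  0.05]), array([ 0.18,  0.06,  2.  , -0.  ,  1.08,  0.06]), array([ 0.19,  0.03,  2.21, -0.  ,  0.91,  0.07]), array([ 0.29,  0.23,  1.93, -0.  ,  0.98,  0.18]), array([ 0.06,  0.31,  1.82, -0.  ,  1.01, -0.06])]
-1 [None, None, None, None, None, None]
```

```bash
python3 - <<'E'
from h import *
r=rot(1)
manip.set_gripper(.045,25)
manip.move_pose(bar(.02,.09),r); st('above')
manip.move_linear(bar(.02),rate=.12); st('at')
manip.set_gripper(0,25); st('pinch')
for q in np.linspace(.02,1.4,13)[1:]:
    manip.move_linear(bar(q),rate=.12); st('%.2f'%q)
c=cams.capture('top'); cv2.imwrite('pics/top1.png',c['image']); np.save('top1.npy',cloud(c))
E
```

```text
above 4.04 [ 0.027  -0.0008  0.2626] [ 1.2  0.3 -0.1] 0.0447 0.0
at 4.94 [0.0276 0.     0.1735] [-0.2 -0.4 -0.6] 0.0451 0.0
pinch 5.58 [0.0282 0.     0.1734] [ 4.1 -0.  -0.1] 0.0091 25.0
0.13 5.88 [8.700e-03 1.000e-04 1.758e-01] [-1.8 -0.3  5.5] 0.0089 25.0
0.25 6.17 [-9.300e-03  1.000e-04  1.759e-01] [-1.5  0.5  8.7] 0.0087 25.0
0.36 6.47 [-0.0277  0.0002  0.1736] [-2.3 -1.2  8.5] 0.0093 25.0
0.48 6.78 [-0.046   0.0003  0.1689] [-3.1  0.4  7.9] 0.009 25.0
0.59 7.08 [-0.0637  0.0003  0.1619] [-3.7  1.3  5.8] 0.0091 25.0
0.71 7.38 [-0.0801  0.0004  0.1531] [-4.7  2.9 -0.1] 0.0088 25.0
0.82 7.67 [-0.0942  0.0003  0.1435] [-3.2  3.7 -0.5] 0.0088 25.0
0.94 7.97 [-0.1075  0.0003  0.1322] [-0.8  5.  -4.2] 0.0086 25.0
1.05 8.28 [-0.1194  0.0002  0.1193] [ 0.4  5.2 -6.2] 0.0091 25.0
1.17 8.57 [-0.1305  0.0002  0.1046] [ 1.5  5.3 -6.8] 0.0087 25.0
1.28 8.88 [-1.394e-01  1.000e-04  8.910e-02] [ 2.8  5.4 -7.8] 0.0087 25.0
1.40 9.18 [-1.461e-01 -1.000e-04  7.310e-02] [ 4.6  4.9 -7.1] 0.009 25.0
```

View pics/top1.png

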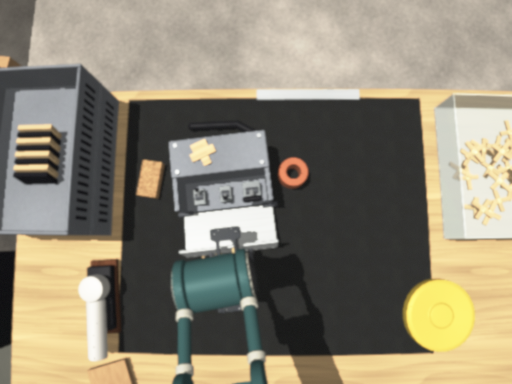

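The cover is down. The switches show at (200,196), (227,196) and (251,198), and the right one looks like a wide dark bar. Next I release the bar, rise and look closely.

```bash
python3 - <<'E'
from h import *
manip.set_gripper(.024,25); st('rel')
manip.move_linear(bar(1.4,.13),rate=.15); st('up')
for n in ('top','scene'):
    c=cams.capture(n); P=cloud(c); np.save(n+'2.npy',P); Q=L(P); I=c['image']
    m=(Q[...,0]>-.005)&(Q[...,0]<.085)&(abs(Q[...,1])<.1)&(Q[...,2]>.07)&(Q[...,2]<.128)
    for y in (-.07,0,.07):
        k=m&(abs(Q[...,1]-y)<.033); q=Q[k]; print(n,y,len(q),np.round(np.median(q,0),3) if len(q) else '',np.round([q.min(0),q.max(0)],3).tolist() if len(q) else '')
    # cover: flange end and bar
    k=(Q[...,0]<-.08)&(Q[...,0]>-.17)&(abs(Q[...,1])<.12)&(Q[...,2]>.075)&(Q[...,2]<.135); q=Q[k]; g=I.min(-1)[k]
    print('flange',np.round(np.median(q[q[:,2]>.12],0),4), q[:,2].max(),'dark/bar',np.round(np.median(q[(q[:,0]<-.135)],0),4),sum(q[:,0]<-.135))
    v,u=np.where(m); a,b,cc,d=v.min()-35,v.max()+50,u.min()-25,u.max()+25
    cv2.imwrite(f'pics/{n}2.png',cv2.resize(I[a:b,cc:d],None,fx=4,fy=4,interpolation=cv2.INTER_CUBIC)[:600,:800]); print(a,cc)
E
```

```text
rel 9.64 [-0.1468 -0.0003  0.0738] [-0.1 -1.  -0. ] 0.0237 0.0
up 10.66 [-1.475e-01 -1.000e-04  2.027e-01] [-1.5 -0.4  0.5] 0.024 0.0
top -0.07 250 [ 0.024 -0.07   0.109] [[0.003, -0.1, 0.07], [0.082, -0.037, 0.127]]
top 0 135 [ 0.081 -0.001  0.094] [[0.018, -0.033, 0.071], [0.081, 0.033, 0.128]]
top 0.07 127 [0.081 0.069 0.094] [[0.043, 0.037, 0.07], [0.082, 0.099, 0.128]]
flange [-0.1001  0.0032  0.127 ] 0.1310692622940577 dark/bar [-0.1447 -0.0484  0.0888] 40
133 157
scene -0.07 212 [ 0.018 -0.068  0.109] [[0.005, -0.093, 0.07], [0.037, -0.045, 0.117]]
scene 0 43 [0.029 0.001 0.083] [[0.02, -0.005, 0.07], [0.036, 0.006, 0.091]]
scene 0.07 13 [0.055 0.071 0.087] [[0.052, 0.065, 0.084], [0.057, 0.075, 0.09]]
flange [-0.0968  0.0114  0.1271] 0.13110232503081276 dark/bar [-0.1438  0.0021  0.0898] 203
156 235
```

View pics/top2.png

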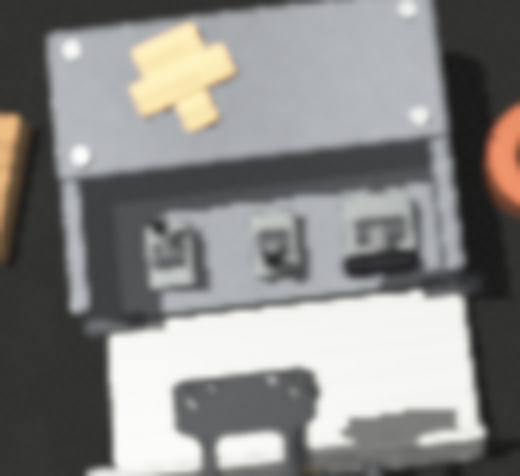

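View pics/scene2.png

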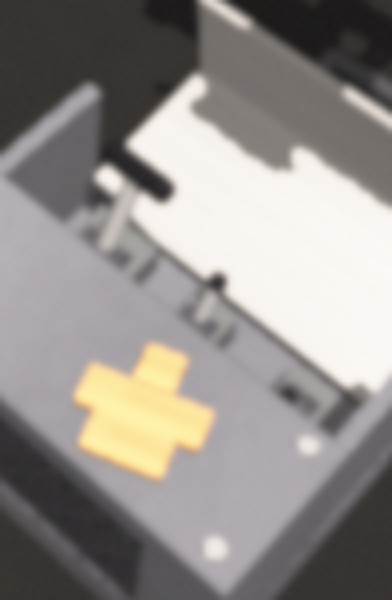

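The isolator is the right-hand switch (y = -70, T-handle at crop pixel (380,263) in the top view), leaning to the front. Its height of about 110 mm fits. The flange edge at (-100, 128) matches the cover at its stop. Now I throw the handle.

```bash
python3 - <<'E'
from h import *
manip.set_gripper(0,25)
manip.move_linear(W(-.035,-.07,.20),rate=.2)
manip.move_linear(W(-.035,-.07,.096),rate=.15); st('down')
for x in (-.01,.005,.015,.025,.032,.038):
    manip.move_linear(W(x,-.07,.097),rate=.08); st('%.3f'%x)
manip.dwell(.4)
manip.move_linear(W(-.01,-.07,.097),rate=.15)
manip.move_linear(W(-.035,-.07,.20),rate=.15); st('up')
for n in ('top','scene'):
    c=cams.capture(n); Q=L(cloud(c)); I=c['image']
    m=(Q[...,0]>-.005)&(Q[...,0]<.078)&(abs(Q[...,1])<.1)&(Q[...,2]>.075)&(Q[...,2]<.125)
    for y in (-.07,0,.07):
        k=m&(abs(Q[...,1]-y)<.03); q=Q[k]; print(n,y,len(q),np.round(np.median(q,0),3) if len(q) else '')
    k=(Q[...,0]<-.08)&(Q[...,0]>-.12)&(abs(Q[...,1])<.12)&(Q[...,2]>.12)&(Q[...,2]<.135); print('flange',np.median(Q[k],0))
E
```

```text
down 12.91 [-0.0344 -0.0698  0.0969] [ 0.2  0.1 -0.1] -0.0 0.0
-0.010 13.38 [-0.0094 -0.0701  0.0974] [ 0.7 -0.4  0.2] 0.0004 0.0
0.005 13.72 [ 0.0053 -0.07    0.0969] [ 0.8 -0.5  0.6] 0.0002 0.0
0.015 13.99 [ 0.0154 -0.07    0.097 ] [-0.1 -0.4  0.3] 0.0006 0.0
0.025 14.27 [ 0.0254 -0.07    0.0971] [0.8 0.5 0.2] 0.0004 0.0
0.032 14.52 [ 0.0324 -0.07    0.097 ] [ 0.  -0.1 -0.5] 0.0004 0.0
0.038 14.77 [ 0.0385 -0.07    0.0971] [-0.  -0.9 -0.6] 0.0003 0.0
up 16.49 [-0.0353 -0.0699  0.1991] [-0.4 -0.1 -1. ] 0.0003 0.0
top -0.07 0 
top 0 0 
top 0.07 0 
flange [-0.10006553 -0.00881095  0.12694099]
scene -0.07 66 [ 0.065 -0.069  0.113]
scene 0 32 [0.027 0.    0.086]
scene 0.07 13 [0.054 0.071 0.087]
flange [-0.09691283  0.02205323  0.12706058]
```

The handle has moved from x 18 to 65 mm, so the isolator is on, and the toggles are unchanged. Now I shut the cover.

```bash
python3 - <<'E'
from h import *
manip.move_linear(bar(1.4,.13),rate=.2)
manip.set_gripper(.026,25)
manip.move_linear(bar(1.4),rate=.1); st('at')
manip.set_gripper(0,25); st('pinch')
for q in list(np.linspace(1.4,.1,12)[1:])+[.03,-.01]:
    manip.move_linear(bar(q),rate=.1 if q>.05 else .05); st('%.2f'%q)
s=manip.state()
q=0
for q in (-.02,-.03,-.04,-.05):
    if manip.state()['contact_force']@ex<-15: break
    manip.move_linear(bar(q),rate=.03); st('%.2f'%q)
manip.set_gripper(.04,25); st('open')
manip.move_linear(bar(q,.09),rate=.12)
manip.move_linear(bar(1.3,.2),rate=.2); st('clear')
for n in ('top','scene'):
    c=cams.capture(n); P=cloud(c); Q=L(P); I=c['image']; cv2.imwrite(f'pics/{n}3.png',I); P0=np.load(n+'0.npy')
    g=I.min(-1)
    for nm,QQ in (('start',L(P0)),('now',Q)):
        k=(QQ[...,2]>.183)&(QQ[...,2]<.2)&(abs(QQ[...,1])<.05)&(abs(QQ[...,0]-.03)<.03); 
        b=(abs(QQ[...,1])<.1)&(QQ[...,2]>.14)&(QQ[...,2]<.16)&(QQ[...,0]<.075)&(QQ[...,0]>.0)&((QQ[...,0]<.01)|(QQ[...,0]>.045))
        f=QQ[b]; s=np.linalg.lstsq(np.c_[f[:,:2],np.ones(len(f))],f[:,2],rcond=None)[0]
        fx=QQ[(abs(QQ[...,1])<.1)&(QQ[...,2]>.13)&(QQ[...,2]<.16)][:,0]
        print(n,nm,'bar',np.round(QQ[k].mean(0),4),'flange slope x',round(s[0],4),'front',round(np.percentile(fx,.5),4))
E
```

```text
at 19.4 [-1.461e-01  1.000e-04  7.450e-02] [ 0.3 -0.1  1.2] 0.0258 0.0
pinch 19.8 [-0.1461  0.      0.0743] [ 0.6 -0.3  0.3] 0.009 25.0
1.28 20.13 [-0.1387  0.      0.091 ] [1.3 0.3 0.4] 0.0094 25.0
1.16 20.47 [-0.1298  0.      0.1067] [-0.  -0.9  1. ] 0.0091 25.0
1.05 20.8 [-0.119  -0.      0.1214] [-3.8 -0.2  3.1] 0.0091 25.0
0.93 21.13 [-0.1068 -0.      0.1348] [-7.8 -1.2  6.1] 0.009 25.0
0.81 21.47 [-0.0928  0.      0.1469] [-11.1  -2.2  10.1] 0.0091 25.0
0.69 21.8 [-0.0766 -0.      0.1578] [-11.4  -1.4  14.7] 0.0088 25.0
0.57 22.13 [-5.800e-02 -1.000e-04  1.665e-01] [-8.6 -1.5 11.8] 0.0091 25.0
0.45 22.47 [-0.0392 -0.0002  0.1723] [-4.4 -0.8  9.4] 0.0092 25.0
0.34 22.8 [-0.0205 -0.0002  0.1758] [-1.7 -0.4  5.6] 0.0089 25.0
0.22 23.13 [-0.0018 -0.0003  0.177 ] [-0.1 -0.6  4.8] 0.009 25.0
0.10 23.47 [ 0.0168 -0.0003  0.176 ] [ 2.9 -0.7  4.6] 0.009 25.0
0.03 23.83 [ 0.0264 -0.0003  0.1744] [-0.7 -1.4  7.4] 0.009 25.0
-0.01 24.11 [ 0.0307 -0.0004  0.1734] [-5.7 -2.5 11. ] 0.0092 25.0
-0.02 24.36 [ 0.0307 -0.0003  0.1733] [-10.8  -2.7  14.3] 0.0091 25.0
-0.03 24.61 [ 0.0307 -0.0003  0.1733] [-15.7  -3.1  17.8] 0.0093 25.0
open 25.23 [0.0347 0.     0.1708] [-0.6 -0.1  0.3] 0.04 0.0
clear 27.17 [-0.14   -0.      0.2879] [-0.4 -0.3 -0.2] 0.0403 0.0
top start bar [0.0273 0.0002 0.1876] flange slope x 0.007 front -0.01
top now bar [ 0.0284 -0.0005  0.1874] flange slope x -0.0022 front -0.0092
scene start bar [0.0304 0.0015 0.1878] flange slope x 0.0049 front -0.5792
scene now bar [0.0314 0.0014 0.1876] flange slope x -0.0019 front -0.5781
```

View pics/scene3.png

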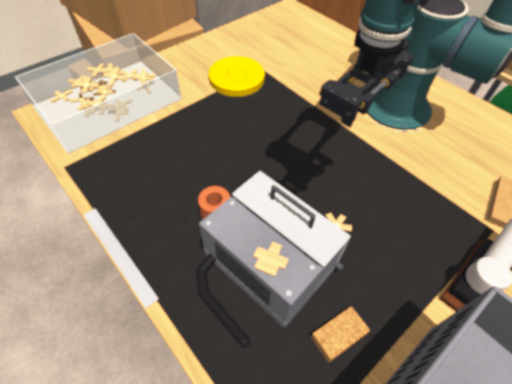

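The picture shows the cover flat and shut, with the bar at (292,205), and everything else in place. The stop was felt as the force rose with no further motion, so I'm handing in.

```bash
python3 -c "
from h import *
print(order.close_job())"
```

```text
the job is handed in; nothing more can be done
None
```

I pulled the cover down to its stop, threw the isolator to on, and shut the cover again. The toggles were unmoved when I checked them with the cover open, and the final picture showed the loose things in place. The job was handed in at about 27 s, and the hand-in gave no verdict.

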